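Shut and seal the feeding kit with three light touches

ROBOT

A 6-joint arm with a two-finger parallel gripper is mounted at the origin on the work surface. World frame = base frame: x ahead of the robot, y to its left, z up, the work surface at z = 0. Lengths are in mm, angles in degrees, forces in N, time in s.
With the tool pointing down it reaches from about 325 to 925 mm from the base axis. Payload 3.1 kg.
Tool frame: the origin (TCP) lies at the very end of the fingers, on their centre line; the grasp point (between the pads) lies grasp_offset behind it (grasp_offset is the distance from the TCP to the grasp point, in mm); z points along the fingers, x is the direction in which the jaws open and shut, and the axes are right-handed (so a half turn about z gives the same grasp; the last joint's range is limited). The gripper opens to 85 mm and grips with 20 to 120 N. Pads are 22 mm wide; open, the fingers measure 114 mm over their backs; the gripper's body (76 mm by 85 mm) begins 54 mm behind the grasp point. The pads swing forward as they close: fully open they stand 13 mm farther back than shut.
Start: joints at [67.655, 12.427, 92.441, -0, 75.132, -6.429], TCP at [171.381, 601.056, 231.3] pointing down, gripper open.
Joint ranges: [-157.48, 157.48], [-44.54, 120.13], [17.64, 146.25], [-64.5, 244.5], [7.68, 150.69], [-147.95, 147.95]. Speed limits (degrees/s): [159.86, 159.86, 180, 180, 180, 180].

INTERFACE

Orientations are given as [roll, pitch, yaw] about the fixed x, y, z axes, in that order (R = Rz(yaw) Ry(pitch) Rx(roll)).
In Python, from station import * gives the robot as it stands. Calls block until the motion is done:
- goto(position, orientation): joint-space move of the TCP to a pose.
- move_l(position, attitude=None, speed=150): straight line of the TCP; attitude=None keeps the orientation; speed is the mean speed in mm/s.
- move_j(angles): joint-space move.
- grip(opening, squeeze=None): finger opening in mm; squeeze is the grip in N (None keeps the last); returns when the fingers have stopped.
- wait(seconds).
- solve_ik(position, orientation): joint angles nearest the present ones, or None.
- get_obs(): the state.
- get_image(name): name is "scene" or "top" or "wrist"; returns the picture (400x640x3 uint8, red, green, blue); there is no depth.
- get_calibration(name): a dict with "fx", "fy", "cx", "cy" (pixels), "R" (3x3) and "t" (3): a world point X has camera coordinates R X + t; the wrist camera has in their place "mount" (4x4, takes a point from camera to tool coordinates, whose origin is the TCP and whose axes are the tool frame's). Camera axes: x right, y down, z forward; pixel columns grow to the right and rows downward; lengths in mm; the calibration is good to about 2 mm. A picture is of the moment at which its call begins: read the wrist's pose just before it. get_calibration takes no time and is no camera call.
A pose or a line that the arm cannot do raises Unreachable and nothing moves.
- sign_off(): hands the job in, once; it reports no verdict.
Trained networks look in the newest picture that a camera, given by its name, has taken for a name from the list of things; names that differ only in an ending like _2 or _b are one class to them, and where a whole thing is asked for, a point or a joint stands for the part that bears it (a point fixed in the world has none). Each returns a list of dicts, best first, with "score" (0 to 1); they miss things now and then, are a little off and sometimes report something else, mostly with a low value. They report only what shows in the picture. A call takes as long as a camera call. They do not tell look-alikes from the thing itself.
- spot_in(name, camera): "extent" ([centre column, centre row, width, height] in pixels, round what is visible of it).
- regions_of(name, camera): "region" (400x640 bool, what is visible of it) and "extent" ([centre column, centre row, width, height] in pixels, round what is visible of it).
The state is a dict: "t": time; "joint_pos": joint angles; "qvel": joint speeds; "effort": joint torques, N m; "tcp_pos": TCP position; "ee_rot": TCP orientation; "wrist_force": force on the tool from outside, world axes, zero at the start; "moment": the same for the moment, N m; "grip_width": finger opening in mm.
Only numpy, scipy, OpenCV 4.12 (cv2) and the standard library are available. Lean on these libraries where they do the work, as an engineer would, in place of code of your own. Each camera call takes 0.05 s, during which the arm holds its last target.

TASK

Close up the feeding kit in the open drawer with light touches of the fingertips, in this order: first push the sugar pot's half-open hinged lid down until it is shut, then press the round seal button on top of the tall white formula container all the way down, then press the same kind of button on the low glass snack jar all the way down. Press gently, do not grasp or lift anything, keep all three containers standing where they are, and leave the glass cup and the two spoons alone.

Things in the scene. Friction and masses are not known exactly. Their poses are not given: they have to be found in the camera images.
- drawer: Fixed open drawer, 360 (x) by 640 (y) mm, walls 62 mm high, front 76 mm with a bar handle, holding a bamboo tray (floor 14 mm above this origin, walls 48 mm high). A cross wall at x = +75 mm parts the front bay (three containers) from the rear bay (cup, spoons). From x = +190 mm a steel-trimmed unit 85 mm high. Origin: centre of the underside; x away from the robot, y across, z up.
- sugar_pot: Loose white ceramic sugar pot, 88 mm across, 0.4 kg, with a flat hinged lid, half open at the start. Origin: centre of the underside. Its x axis points to the hinge, at x = +48 mm, z = 74 mm, parallel to its y axis. The shut lid is a level disc, 90 mm across, centred over the pot, its flat top at z = 80 mm; no knob. It is sprung on its gasket and gives 1 mm per 2.5 N, up to 4 mm.
- sugar_lid (a joint): Opening angle of the sugar pot's lid in rad: 0 shut (level), growing as the tab side rises; starts 0.4 to 0.75. The hinge is stiff by friction: the lid stays where it is left, and about 1 N of downward push near the tab moves it.
- sugar_lid_tab (a point): Upper edge of the far end of the small thumb tab (22 mm wide) on the sugar lid, opposite the hinge and 109 mm from it; moves with the lid.
- formula_can: Loose closed white formula container, the tallest thing in the tray: round, 100 mm in diameter over its lid, lid top 98 mm above its underside, 0.5 kg. Origin: centre of the underside, z up.
- formula_seal_top (a point): Centre of the top of the formula container's round seal button (40 mm across, in mid-lid), which wears a soft grey silicone pad. The pad top stands 14 mm above the lid at the start, 6 mm with the button fully down and the finger gone. Pushed, the pad itself gives about 1 mm per 2 N, up to 6 mm, and springs back.
- formula_seal (a joint): How far the formula container's seal button has been pressed in, m: 0 up, 0.008 fully down. It goes down under about 2 N (its pad then squeezed by about 1 mm) and stays where it is left. The pad's squeeze is not counted.
- snack_jar: Loose low glass snack jar with a white lid: round, 84 mm in diameter over the lid, lid top 68 mm above its underside, 0.38 kg. Origin: centre of the underside, z up.
- jar_seal_top (a point): Centre of the top of the snack jar's round seal button (40 mm across, in mid-lid), which wears a soft grey silicone pad. The pad top stands 14 mm above the lid at the start, 6 mm with the button fully down and the finger gone. Pushed, the pad itself gives about 1 mm per 2 N, up to 6 mm, and springs back.
- jar_seal (a joint): How far the snack jar's seal button has been pressed in, m: 0 up, 0.008 fully down. It goes down under about 2 N (its pad then squeezed by about 1 mm) and stays where it is left. The pad's squeeze is not counted.
- cup: Bystander: tempered glass cup, open, 68 mm in diameter, 78 mm high, loose in the rear bay. Origin: centre of the underside.
- spoon_a: Bystander: sage plastic feeding spoon, 125 mm long, lying loose in the rear bay. Origin on its underside; x runs along the spoon.
- spoon_b: Bystander: a second spoon like spoon_a, in the rear bay.
Things that resemble listed ones, but are neither listed nor needed, are in the scene too. What is shaped like the formula_can but blue, brown or green is not meant.

How it is judged (in metres and radians):
On the way, in this order (a step that is already met when the one before it is completed fails the run):
1. the sugar pot's lid is shut, before either seal button is down (value of joint sugar_lid below 0.07 rad), for 0.2 s.
2. the formula container's seal button is down, before the snack jar's (value of joint formula_seal above 0.006 m), for 0.2 s.
3. the snack jar's seal button is down (value of joint jar_seal above 0.006 m), for 0.2 s.
At the end, for the whole second after the job is handed in: The sugar lid is shut (within 0.07 rad, 4 degrees), both seal buttons are down (at least 6 of their 8 mm), and the three containers stand upright and at rest on the tray floor, each within 30 mm of where it started; the cup and spoons are within 25 mm of where they started (value of joint sugar_lid below 0.07 rad and value of joint each of formula_seal, jar_seal above 0.006 m and angle between each of sugar_pot, formula_can, snack_jar's own z axis and vertical below 0.08 rad and z of each of sugar_pot, formula_can, snack_jar in the frame of drawer below 0.02 m and linear speed of each of sugar_pot, formula_can, snack_jar below 0.02 m/s and distance of each of sugar_pot, formula_can, snack_jar from where it was at the start of the episode below 0.03 m and distance of each of cup, spoon_a, spoon_b from where it was at the start of the episode below 0.025 m); the robot touches nothing.
It fails at once if one of the three containers is lifted more than 15 mm off the tray (z of any of sugar_pot, formula_can, snack_jar in the frame of drawer above 0.029 m).
It fails at once if one of the three containers is pushed or carried more than 30 mm from where it stood (distance of any of sugar_pot, formula_can, snack_jar from where it was at the start of the episode above 0.03 m).
It fails at once if one of the three containers is tipped more than about 17 degrees (angle between any of sugar_pot, formula_can, snack_jar's own z axis and vertical above 0.3 rad).
It fails at once if a container, its lid or button is pressed with more than 25 N (not gently) (contact force between any of sugar_pot, formula_can, snack_jar and the fingers above 25 N or contact force between any of sugar_pot, formula_can, snack_jar and the arm above 25 N).
It fails at once if the cup or a spoon is moved more than 25 mm (distance of any of cup, spoon_a, spoon_b from where it was at the start of the episode above 0.025 m).
It also fails if it takes over 53 s, if anything falls off the work surface, if the arm or the gripper's body presses on something with over 40 N, if the wrist force passes 120 N, or if a joint passes its speed limit or range.

## Working session

There is one attempt and no reset: what is moved stays moved. The work goes in short steps, each a Python script; the robot and the scene stay as the last script left them, time stands still between calls to the robot, and variables do not carry over. Pictures are saved under pics/ and viewed, and the job is handed in when it is done.

```bash
ls; mkdir -p pics
python3 - <<'E'
from station import *
import cv2
o=get_obs(); print(o['t'],o['tcp_pos'],o['ee_rot'],o['grip_width'],o['wrist_force'])
for n in ['scene','top','wrist']:
    im=get_image(n); cv2.imwrite(f'pics/{n}0.png',im[:,:,::-1])
    print(n,get_calibration(n))
    for k in ['sugar_pot','sugar_lid_tab','formula_can','formula_seal_top','snack_jar','jar_seal_top','drawer','cup']:
        try: print(k,[(round(d['score'],2),[int(v) for v in d['extent']]) for d in spot_in(k,n)])
        except Exception as e: print(k,e)
print(get_obs()['t'])
E
```

```text
pics
0.0 [171.03055601 600.28529863 229.94617582] [-1.79982078e+02  1.38668552e-01  7.40866746e+01] 85.31450915173454 [-0.78233975 -0.42424468  0.28612866]
scene {'fx': 391.4334314503433, 'fy': 391.4334314503433, 'cx': 329.150202241193, 'cy': 195.30457589888334, 'R': array([[ 0.65798203,  0.75291902,  0.01313753],
       [ 0.62970752, -0.54057186, -0.5578983 ],
       [-0.41295046,  0.37535985, -0.82980534]]), 't': array([-455.96115686, -184.19675426, 1226.55576401])}
sugar_pot [(0.88, [310, 232, 38, 53])]
sugar_lid_tab [(0.98, [310, 228, 40, 42])]
formula_can [(0.87, [366, 198, 41, 51]), (0.67, [290, 150, 38, 46]), (0.65, [401, 242, 32, 28]), (0.61, [428, 152, 45, 48]), (0.56, [330, 116, 32, 44])]
formula_seal_top [(0.69, [367, 187, 17, 10]), (0.68, [427, 140, 16, 11]), (0.54, [330, 265, 357, 269]), (0.48, [331, 103, 13, 15]), (0.47, [292, 135, 20, 17])]
snack_jar [(0.94, [237, 283, 39, 44])]
jar_seal_top [(0.7, [232, 279, 20, 19])]
drawer [(0.65, [329, 265, 361, 267])]
cup [(0.73, [354, 279, 32, 35])]
top {'fx': 479.42819059221466, 'fy': 479.42819059221466, 'cx': 323.6249033513284,
[... 790 characters left out ...]
': 278.8918538457149, 'fy': 278.8918538457149, 'cx': 318.18700813670876, 'cy': 201.45589118947456, 'mount': array([[ 9.99999258e-01,  1.07057130e-03, -5.81427508e-04,
        -1.30584471e+00],
       [-8.34726473e-04,  9.49729694e-01,  3.13069980e-01,
        -8.03208855e+01],
       [ 8.87362704e-04, -3.13069263e-01,  9.49729882e-01,
        -1.42049677e+02],
       [ 0.00000000e+00,  0.00000000e+00,  0.00000000e+00,
         1.00000000e+00]])}
sugar_pot []
sugar_lid_tab []
formula_can [(0.91, [65, 340, 110, 100]), (0.74, [170, 277, 100, 70])]
formula_seal_top [(0.58, [40, 371, 38, 28]), (0.46, [151, 309, 25, 8])]
snack_jar []
jar_seal_top []
drawer [(0.66, [115, 365, 231, 69])]
cup []
1.35
```

Run:
```python
import cv2
a=cv2.imread('pics/scene0.png')[90:330,190:460]; cv2.imwrite('pics/sc.png',cv2.resize(a,None,fx=2.4,fy=2.4,interpolation=3))
a=cv2.imread('pics/top0.png')[90:330,180:480]; cv2.imwrite('pics/tc.png',cv2.resize(a,None,fx=2.4,fy=2.4,interpolation=3))
```

```text
(no output)
```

View pics/sc.png

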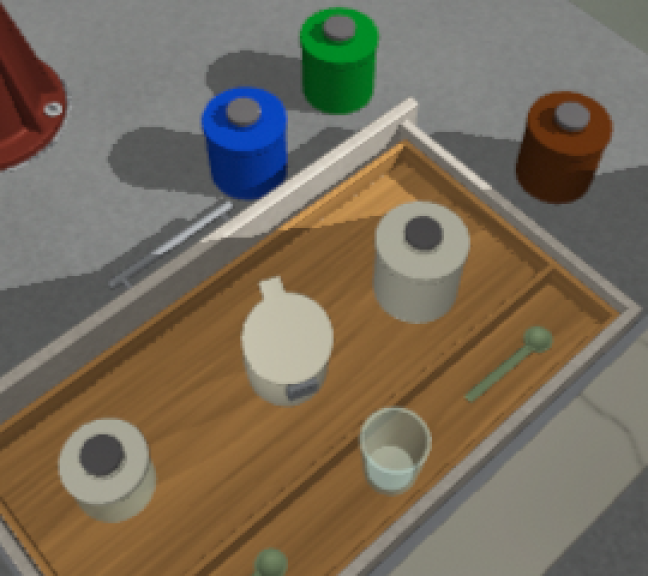

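View pics/tc.png

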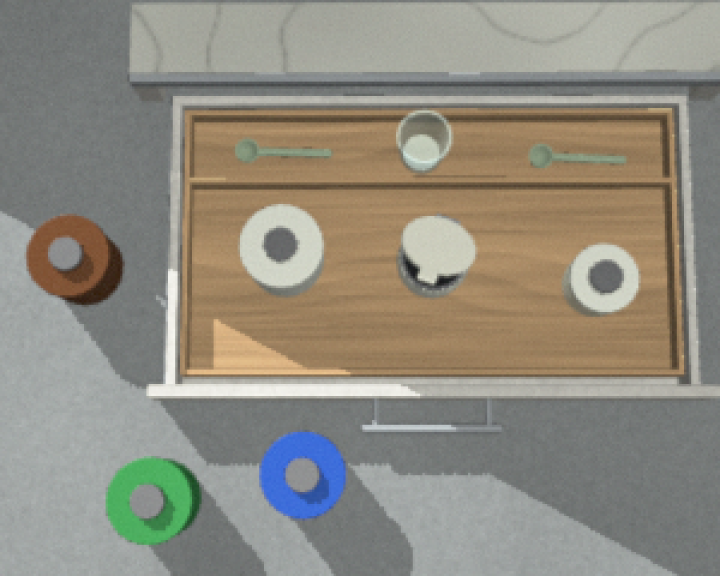

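The white formula can is at scene (366,190) and top (297,192). Its look-alikes are blue at scene (292,150), green at (331,116) and brown at (427,150), all outside the drawer and ruled out by colour. The pot is the only lidded one with a tab, at scene tab end (302,207) and top (358,207). The snack jar is at scene (232,280) and top (432,205). The crops above confirm these choices. Next I triangulate.

```bash
cat > h.py <<'E'
from station import *
import numpy as np, cv2
def P(n):
    c=get_calibration(n); K=np.array([[c['fx'],0,c['cx']],[0,c['fy'],c['cy']],[0,0,1]])
    return K@np.c_[c['R'],c['t']]
def tri(s,t):
    X=cv2.triangulatePoints(P('scene'),P('top'),np.float64(s).reshape(2,1),np.float64(t).reshape(2,1))[:,0]; X=X[:3]/X[3]
    e=[]
    for n,p in(('scene',s),('top',t)):
        q=P(n)@np.r_[X,1]; e.append((q[:2]/q[2]-p).round(1).tolist())
    return X.round(1),e
def proj(n,X):
    q=P(n)@np.r_[X,1]; return q[:2]/q[2]
def atz(n,p,z):
    c=get_calibration(n); d=c['R'].T@np.array([(p[0]-c['cx'])/c['fx'],(p[1]-c['cy'])/c['fy'],1]); o=-c['R'].T@c['t']
    return o+d*(z-o[2])/d[2]
E
python3 - <<'E'
from h import *
s=cv2.imread('pics/scene0.png');t=cv2.imread('pics/top0.png')
def dark(im,c,r=13):
    g=im.max(2); x,y=c; sub=g[y-r:y+r+1,x-r:x+r+1]; m=((sub<100)&(im[y-r:y+r+1,x-r:x+r+1].std(2)<12)).astype(np.uint8)
    n,l,st,ce=cv2.connectedComponentsWithStats(m); k=l[r,r]; print('st',k,st[k].tolist()); return ce[k]+[x-r,y-r]
f=dark(s,(366,187)),dark(t,(297,192)); j=dark(s,(232,280)),dark(t,(432,205))
print(f,tri(*f)); print(j,tri(*j))
print('tab',tri((302.5,207.5),(358,207)))
for nm,a,b in [('drawerLfrontcorner',(345,138),(245,251))]: print(nm,tri(a,b))
for nm,S in(('scene',s),('top',t)):
  x,y=(308,228) if nm=='scene' else (358,198)
  cv2.imwrite(f'pics/{nm}_pot.png',cv2.resize(S[y-35:y+35,x-35:x+35],None,fx=8,fy=8,interpolation=0))
print(tri((310,228),(362,192)))
E
```

```text
st 1 [6, 6, 15, 14, 171]
st 0 [0, 0, 27, 27, 724]
st 1 [4, 4, 19, 18, 249]
st 0 [0, 0, 27, 27, 715]
(array([365.95321637, 186.83625731]), array([297.01104972, 192.00966851])) (array([564.6, 230.4, 121.4]), [[-0.6, 0.1], [-0.3, -0.2]])
(array([231.97188755, 279.25702811]), array([432.04895105, 204.96223776])) (array([ 538. , -153.6,   90.9]), [[-0.1, 0.0], [-0.0, -0.0]])
tab (array([521.2,  61.7, 146.7]), [[-1.1, 0.2], [-0.5, -0.3]])
drawerLfrontcorner (array([390. , 363.1,  68.3]), [[9.7, -1.8], [5.1, 3.6]])
(array([566.2,  48.6, 126. ]), [[-0.4, 0.1], [-0.2, -0.1]])
```

```bash
cd pics; python3 -c "
import cv2,numpy as np
cv2.imwrite('pots.png',cv2.resize(np.hstack([cv2.imread('scene_pot.png'),cv2.imread('top_pot.png')]),(800,400)))"
```

```text
(no output)
```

View pics/pots.png

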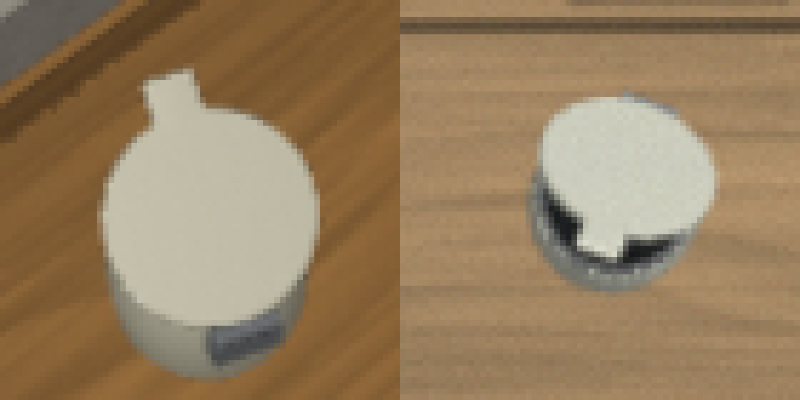

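```bash
cat >> h.py <<'E'
from scipy.optimize import least_squares
def pot(p):
    x,y,yaw,th,z0=p; ax=np.array([np.cos(yaw),np.sin(yaw),0]); zz=np.array([0,0,1.]); o=np.array([x,y,z0])
    H=o+48*ax+74*zz
    f=lambda d,h: H+ax*(-d*np.cos(th)+h*np.sin(th))+zz*(d*np.sin(th)+h*np.cos(th))
    return dict(tab=f(109,6),lid=f(48,6),hinge=H)
E
python3 - <<'E'
from h import *
obs={'tab':((302.4,205.8),(358.4,207.7)),'lid':((310,230.6),(362.9,192.4)),'hinge':((316.3,252),(366.8,180.9))}
W={'tab':1,'lid':.7,'hinge':.4}
for k,v in obs.items(): print(k,tri(*v))
def res(p):
    m=pot(p); r=[]
    for k,(a,b) in obs.items():
        r+=list(W[k]*(proj('scene',m[k])-a))+list(W[k]*(proj('top',m[k])-b))
    return np.r_[r,(p[4]-14)*.2]
s=least_squares(res,[560,50,0,.5,14],x_scale=[10,10,.1,.1,5]); print(s.x.round(3),s.fun.round(1)); print({k:v.round(1) for k,v in pot(s.x).items()})
t=cv2.imread('pics/top0.png')
for c in [(297,192),(432,205)]:
    x,y=c;g=t[y-9:y+10,x-9:x+10].max(2);m=(g<130);ys,xs=np.nonzero(m);print(m.sum(),xs.mean()+x-9,ys.mean()+y-9,g.min())
E
```

```text
tab (array([519.1,  61.6, 151.4]), [[-1.7, 0.2], [-0.8, -0.5]])
lid (array([567.1,  46.1, 117.4]), [[-0.8, 0.1], [-0.4, -0.3]])
hinge (array([606.8,  32.3,  84.9]), [[-0.5, 0.1], [-0.2, -0.2]])
[ 5.59009e+02  4.92080e+01 -3.31000e-01  5.49000e-01  1.42460e+01] [-1.1  0.3 -1.3 -0.6 -0.3  0.3 -0.2 -0.6 -0.3 -0.6 -0.2  0.2  0. ]
{'tab': array([519.4,  62.8, 150.3]), 'lid': array([568.6,  45.9, 118.4]), 'hinge': array([604.4,  33.6,  88.2])}
150 296.34 191.49333333333334 96
142 432.0211267605634 204.95774647887325 85
```

The fit is consistent: pot at (559,49), yaw −19°, lid at 0.55 rad, and z of 14 as expected. I close the gripper, go above the lid and push with force feedback.

```bash
cat >> h.py <<'E'
def st(): 
    o=get_obs(); return o['t'],np.array(o['tcp_pos']).round(1),np.array(o['wrist_force']).round(2)
def press(xy,z0,zmin,stop,step=1.0,speed=15,verbose=True):
    b=np.mean([get_obs()['wrist_force'] for _ in range(3)],0); z=z0; log=[]
    while z>zmin:
        z-=step; move_l([xy[0],xy[1],z],speed=speed); o=get_obs(); d=o['wrist_force']-b
        log.append((round(o['t'],2),round(z,1),round(o['tcp_pos'][2],1),d.round(1).tolist()))
        if d[2]>stop or np.hypot(d[0],d[1])>8: break
    if verbose: print(*log,sep='\n')
    return z,log
E
python3 - <<'E'
from h import *
grip(0,20); print(st(),get_obs()['grip_width'])
for yaw in (74,0,90,-19,-90,161):
    q=solve_ik([530.6,59,185],[180,0,yaw]); print(yaw,None if q is None else np.round(q,0))
goto([530.6,59,185],[180,0,74]); print(st())
im=get_image('wrist'); cv2.imwrite('pics/w1.png',im[:,:,::-1])
E
```

```text
(2.1167, array([171.4, 601.1, 231.3]), array([ 0.82, -0.3 ,  0.01])) 0.034455862605233346
74 [ -1.   4. 107.  -0.  69. -75.]
0 [ -1.   4. 107.  -0.  69.  -1.]
90 [ -1.   4. 107.  -0.  69. -91.]
-19 [ -1.   4. 107.  -0.  69.  18.]
-90 [ -1.   4. 107.  -0.  69.  89.]
161 None
(4.4417, array([530.6,  59.8, 185.1]), array([-0.29, -0.28,  0.01]))
```

View pics/w1.png

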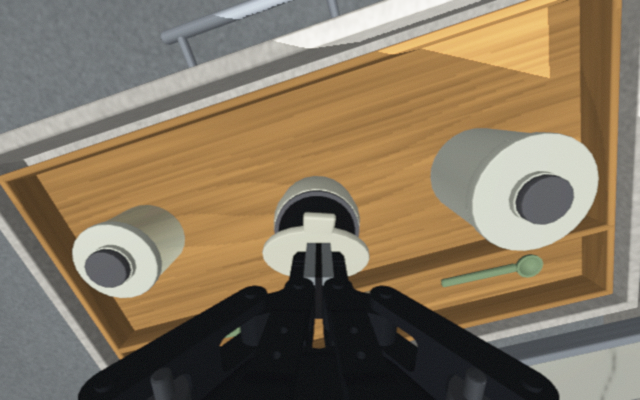

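The wrist picture shows the fingertips over the lid just behind the tab (320,225). The formula button is at (544,199) and the jar button at (108,268). I push the lid and cross-check both buttons against this view.

Run:
```python
from h import *
from scipy.spatial.transform import Rotation as Ro
o=get_obs(); c=get_calibration('wrist'); R=Ro.from_euler('xyz',o['ee_rot'],degrees=True).as_matrix(); M=c['mount']
for n,p,z in(('f',(544,199),126),('j',(108,268),96)):
    d=R@M[:3,:3]@np.array([(p[0]-c['cx'])/c['fx'],(p[1]-c['cy'])/c['fy'],1]); q=R@M[:3,3]+o['tcp_pos']; print(n,(q+d*(z-q[2])/d[2]).round(1))
print('top f',atz('top',(296.3,191.5),126),'top j',atz('top',(432,205),96))
x,y=530.6,59
move_l([x,y,152],speed=60)
z,l=press((x,y),152,97,4.5,step=1.5,speed=25)
```

```text
f [561.6 227.2 126. ]
j [ 535.7 -150.2   96. ]
top f [564.5584924  231.39707925 126.        ] top j [ 537.03309804 -152.44817261   96.        ]
(5.44, 150.5, np.float64(150.8), [-0.8, 0.4, -0.8])
(5.69, 149.0, np.float64(148.9), [0.5, -0.0, 0.0])
(5.94, 147.5, np.float64(147.5), [-0.3, 0.2, 0.6])
(6.19, 146.0, np.float64(145.9), [-0.0, -0.7, 0.3])
(6.44, 144.5, np.float64(144.4), [0.9, 0.9, 0.4])
(6.69, 143.0, np.float64(142.9), [0.3, -1.1, 1.0])
(6.94, 141.5, np.float64(141.4), [0.5, 0.1, -0.3])
(7.19, 140.0, np.float64(139.9), [0.3, -0.2, 0.9])
(7.44, 138.5, np.float64(138.4), [-0.6, 0.6, 1.4])
(7.69, 137.0, np.float64(136.9), [0.7, 0.8, -0.7])
(7.94, 135.5, np.float64(135.4), [1.1, -0.0, 0.0])
(8.19, 134.0, np.float64(133.9), [0.0, -0.1, 0.4])
(8.44, 132.5, np.float64(132.4), [1.0, -0.2, 0.2])
(8.69, 131.0, np.float64(130.9), [0.3, 0.2, 0.9])
(8.94, 129.5, np.float64(129.4), [0.5, -0.2, -0.3])
(9.19, 128.0, np.float64(127.9), [0.1, -0.3, -0.5])
(9.44, 126.5, np.float64(126.4), [-0.3, 0.6, 0.5])
(9.69, 125.0, np.float64(124.9), [-0.3, -0.4, 0.8])
(9.94, 123.5, np.float64(123.4), [0
[... 254 characters left out ...]
), [0.1, 0.1, 0.3])
(11.44, 114.5, np.float64(114.4), [-0.6, 0.0, 0.1])
(11.69, 113.0, np.float64(112.9), [-0.4, -0.4, 0.9])
(11.94, 111.5, np.float64(111.4), [-0.7, -0.5, 0.6])
(12.19, 110.0, np.float64(109.9), [-0.1, -0.5, 0.1])
(12.44, 108.5, np.float64(108.4), [-0.3, -0.2, -0.3])
(12.69, 107.0, np.float64(106.8), [0.1, -0.3, -1.0])
(12.94, 105.5, np.float64(105.4), [0.3, -0.0, 1.2])
(13.19, 104.0, np.float64(103.9), [-1.2, -0.3, -0.3])
(13.44, 102.5, np.float64(102.4), [0.2, 0.3, -0.2])
(13.69, 101.0, np.float64(100.9), [0.3, -1.5, 0.4])
(13.94, 99.5, np.float64(99.4), [-0.3, 0.0, 0.8])
(14.19, 98.0, np.float64(97.9), [0.1, -0.2, -0.6])
(14.44, 96.5, np.float64(96.4), [-0.1, -0.4, -0.6])
```

Run:
```python
from h import *
im=get_image('scene')[:,:,::-1]; im2=get_image('wrist')[:,:,::-1]
cv2.imwrite('pics/s2.png',np.hstack([cv2.resize(im[170:290,240:400],(530,400),interpolation=2),im2[150:350,200:440][:, :].repeat(2,0)[:, :].repeat(1,1)]))
```

```text
(no output)
```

View pics/s2.png

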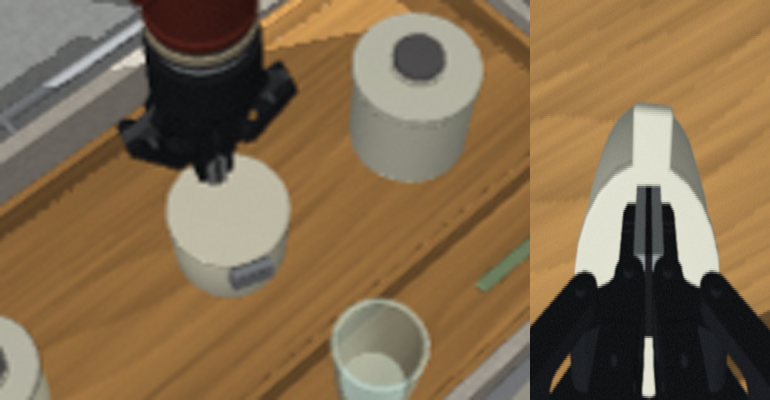

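The lid is nearly level under the fingertips and the pot has not moved. I continue with finer steps and averaged force.

```bash
cat >> h.py <<'E'
def F(n=5):
    r=[]
    for _ in range(n): r.append(get_obs()['wrist_force']); wait(0.02)
    return np.mean(r,0)
def press2(xy,z0,zmin,stop,b,step=0.7,speed=20):
    z=z0
    while z>zmin:
        z-=step; move_l([xy[0],xy[1],z],speed=speed); d=F()-b; o=get_obs()
        print(round(o['t'],2),round(z,1),o['tcp_pos'].round(1).tolist(),d.round(2).tolist())
        if d[2]>stop or np.hypot(d[0],d[1])>6: break
    return z
E
python3 - <<'E'
from h import *
press2((530.6,59),96.5,90.5,4.0,np.zeros(3))
E
```

```text
14.88 95.8 [530.6, 59.0, 95.8] [0.11, -0.13, 0.37]
15.21 95.1 [530.6, 59.0, 95.1] [0.29, -0.06, 0.75]
15.54 94.4 [530.6, 59.0, 94.4] [-0.12, -0.21, 0.57]
15.88 93.7 [530.6, 59.0, 93.7] [0.14, 0.45, -0.0]
16.21 93.0 [530.6, 59.0, 93.1] [-0.18, 0.09, 1.06]
16.54 92.3 [530.7, 59.0, 92.4] [-0.62, 0.04, 2.0]
16.88 91.6 [530.7, 59.0, 91.8] [-1.08, 0.22, 3.17]
17.21 90.9 [530.6, 59.0, 91.0] [-1.77, 0.43, 4.51]
```

Contact with the shut lid came at z≈93, against 94 expected. Force then rose at the gasket's 2.5 N/mm to 4.5 N, so the lid is shut. Formula button next.

```bash
python3 - <<'E'
from h import *
move_l([530.6,59,96],speed=40); move_l([530.6,59,165],speed=150)
for n in('scene','top'): cv2.imwrite(f'pics/{n}3.png',get_image(n)[:,:,::-1])
move_l([564,230,165],speed=150); move_l([564,230,130],speed=60)
b=F(8); print(b)
press2((564,230),130,112.5,5.5,b,step=1,speed=25)
E
python3 - <<'E'
import cv2,numpy as np
a=cv2.imread('pics/scene3.png')[170:290,240:400];b=cv2.imread('pics/top3.png')[150:240,300:420]
cv2.imwrite('pics/c3.png',np.hstack([cv2.resize(a,(400,300)),cv2.resize(b,(400,300))]))
E
```

```text
[-0.05099689  0.00886579 -0.07194748]
20.7 129 [564.0, 230.0, 129.1] [-0.18, -0.05, 0.33]
21.03 128 [564.0, 230.0, 127.9] [-0.1, 0.16, 0.19]
21.37 127 [564.0, 230.0, 126.9] [0.47, 0.03, -0.39]
21.7 126 [564.0, 230.0, 126.0] [-0.22, -0.04, 0.11]
22.03 125 [564.1, 230.0, 125.2] [0.03, -0.22, 1.25]
22.37 124 [564.2, 230.0, 124.1] [0.04, -0.54, 1.57]
22.7 123 [564.2, 230.0, 123.1] [-0.01, -0.06, 1.6]
23.03 122 [564.1, 230.0, 122.0] [0.69, 0.04, 1.55]
23.37 121 [564.1, 230.0, 121.0] [0.94, 0.6, 1.66]
23.7 120 [564.1, 230.0, 120.0] [1.13, -0.08, 1.91]
24.03 119 [564.0, 230.0, 119.0] [1.43, 0.32, 1.44]
24.37 118 [564.0, 230.0, 118.0] [0.93, 0.68, 1.89]
24.7 117 [564.0, 230.0, 117.0] [0.74, 0.47, 2.25]
25.03 116 [564.0, 230.0, 116.2] [0.46, 0.45, 3.47]
25.37 115 [564.0, 230.0, 115.3] [-0.33, 0.23, 5.55]
```

View pics/c3.png

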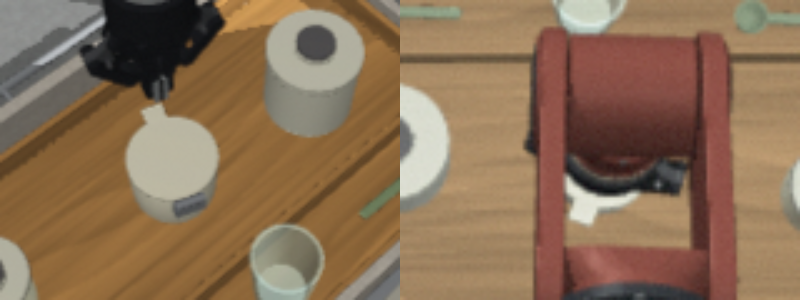

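The picture shows the lid level on the pot. The formula button travelled its 8 mm at about 2 N and then stiffened against its stop. Jar next; its pad top should be at z≈96.

Run:
```python
from h import *
move_l([564,230,119],speed=40); move_l([564,230,165],speed=150)
x,y=537.2,-152.5
move_l([x,y,165],speed=200); cv2.imwrite('pics/s4.png',get_image('scene')[:,:,::-1]); move_l([x,y,100],speed=80)
b=F(8); print(b)
z=press2((x,y),100,82.5,5.5,b,step=1,speed=25)
move_l([x,y,z+5],speed=40); move_l([x,y,170],speed=150); move_l([480,-330,260],speed=250)
for n in('scene','top','wrist'): cv2.imwrite(f'pics/{n}5.png',get_image(n)[:,:,::-1])
print(get_obs()['t'])
s=cv2.imread('pics/scene5.png')[150:330,190:430];t=cv2.imread('pics/top5.png')[110:260,240:480]
cv2.imwrite('pics/c5.png',np.vstack([cv2.resize(s,(480,360)),cv2.resize(t,(480,240))])[:600])
```

```text
[ 0.08540247  0.2394344  -0.11466905]
29.62 99 [537.2, -152.5, 99.1] [-0.36, 0.08, 0.04]
29.95 98 [537.1, -152.5, 97.9] [0.01, -0.2, 0.25]
30.28 97 [537.2, -152.5, 96.9] [0.33, -0.29, -0.12]
30.62 96 [537.2, -152.5, 96.0] [-0.18, -0.07, 0.39]
30.95 95 [537.4, -152.6, 95.2] [0.16, -0.3, 1.58]
31.28 94 [537.4, -152.5, 94.1] [-0.08, -0.16, 1.54]
31.62 93 [537.3, -152.6, 93.0] [0.31, -0.14, 1.21]
31.95 92 [537.3, -152.5, 92.0] [0.81, -0.92, 1.61]
32.28 91 [537.3, -152.6, 91.0] [0.67, -0.57, 1.59]
32.62 90 [537.3, -152.5, 90.0] [0.63, -0.43, 1.74]
32.95 89 [537.2, -152.5, 89.0] [0.81, -0.69, 1.66]
33.28 88 [537.2, -152.5, 87.9] [0.82, -0.45, 1.67]
33.62 87 [537.2, -152.5, 87.0] [0.73, -0.98, 2.06]
33.95 86 [537.2, -152.5, 86.2] [-0.05, -0.38, 3.42]
34.28 85 [537.3, -152.5, 85.3] [-1.0, 0.08, 4.98]
34.62 84 [537.3, -152.5, 84.5] [-1.21, 0.29, 6.63]
36.7083
```

View pics/c5.png

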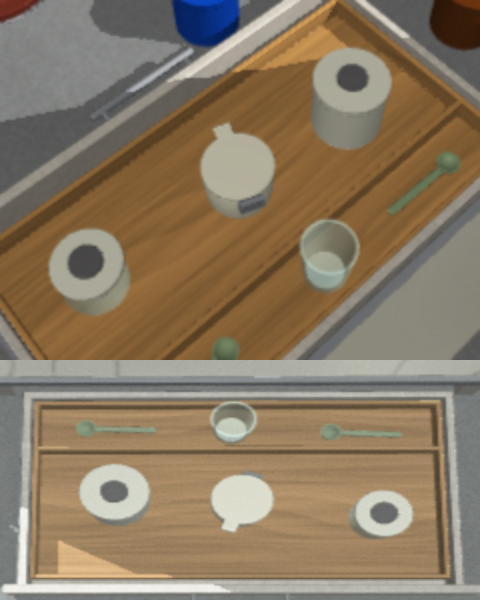

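Both views show the lid flat (tab at scene (301,214), top (355,214)), both buttons low, and everything standing where it was. One numeric check of the tab and pad heights, then hand in.

Run:
```python
from h import *
print('tab',tri((301,213.5),(355.5,214.4)))
for n in('scene','top'):
    a=cv2.imread(f'pics/{n}0.png').astype(int); b=cv2.imread(f'pics/{n}5.png')
    im=b
    for c in ([(366,189),(232.5,281)] if n=='scene' else [(297,191),(432,205)]):
        x,y=map(int,c); r=10; g=im[y-r:y+r+1,x-r:x+r+1].max(2); ys,xs=np.nonzero(g<120); print(n,len(xs),(xs.mean()+x-r).round(1),(ys.mean()+y-r).round(1))
sign_off(); print(st())
```

```text
tab (array([507.3,  65.6,  98.3]), [[-1.0, 0.1], [-0.5, -0.3]])
scene 175 365.7 188.5
scene 250 232.4 280.5
top 130 296.7 192.0
top 126 431.7 205.4
the job is handed in; nothing more can be done
the job is handed in; nothing more can be done
```

The kit is closed up and the job is handed in; the last clock reading, just before that, was 36.7 s of the 53 s allowed. I did it with closed fingertips in the required order, and the highest vertical wrist force I logged was about 6.6 N.

- **Sugar lid:** I pushed it down near the tab until the fingers met the gasket at z ≈ 93 and the force rose to 4.5 N. Both final cameras show it level. The triangulated tab height is 98 mm, against about 94 mm when shut and 150 mm at the start. That is within pixel error, and even taken literally it would be about 0.04 rad, under the 0.07 limit.
- **Formula button:** It went down its full travel at about 2 N, then stiffened to 5.5 N at its stop.
- **Jar button:** It behaved the same way, reaching 6.6 N at its stop.

In the last pictures the containers, cup and spoons are where they started, and the arm was clear of everything. No check failed. The only disagreements were small: the wrist and fixed cameras differed by about 3–5 mm on button position, and the first triangulated pad heights read about 5 mm low. Feeling for contact settled the heights.

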